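# Drip plate out over the board's end

## Task

Push the flat light-blue drip plate along the pine board until its marked end sticks out past the board's left end (the robot's left) with the red line lying right above that edge and parallel to it, so that I can take hold of it from below later. Only push or slide it with the fingertips, never lift or pick it up, and leave the other things on the board where they stand. Leave the plate lying there flat and still.

Things in the scene. Friction and masses are not known exactly. Their poses are not given: they have to be found in the camera images.
- drip_plate: loose flat light-blue plastic plate with shallow grooves, about 0.16 kg, 120 mm along its x, 150 mm along its y, 6 mm thick, flat on the board; origin at the centre of its underside, z up. Its +y end is the marked end, facing the board's left end, up to 20 degrees off square at the start; its plain -y end, 75 mm from the origin, is the one to push on. Slides easily (under 2 N)
- plate_line (a point): centre of the 4 mm wide red line painted across the plate, on the plate's top face, on the plate's centre line, 45 mm from its +y end and 30 mm from its origin towards +y; axes as the plate's
- board_edge (a point): midpoint of the top edge at the board's left end, at the height of the board's top. Axes are the board's: y points along the board, out over this end; x runs along this edge, away from the robot; z up
- board: fixed light pine board, 360 mm along its x, 620 mm along its y, top 50 mm above the counter; origin on the counter under its centre, axes as board_edge. A red C-clamp and a low chrome rail are fixed along its far (+x) edge, more than 130 mm from its centre line, up to 110 mm above its top
- tin: bystander: white round steel tin with a blue lid, 84 mm across, 111 mm tall, standing towards the far side of the board; origin at the centre of its underside
- dispenser: bystander: closed green glass dispenser with a steel press pump, 70 mm across, 173 mm tall (spout at the top, 46 mm out towards its -x), standing towards the far side of the board; origin at the centre of its underside
- jar: bystander: white plastic jar with a yellow cap, 68 mm across, 100 mm tall, standing towards the far side of the board; origin at the centre of its underside
- scoop: bystander: purple plastic scoop lying on the board's right part, bowl 60 x 50 x 35 mm about the origin, handle 85 mm towards its -x; origin at the centre of the bowl's underside
- peg: bystander: clear plastic clothes peg, 78 mm along its x, 12 mm wide, 15 mm tall, lying on the board to the right of the plate; origin at the centre of its underside

How it is judged:
At the end, for the whole second after the job is handed in: The plate lies flat and still on the board with the centre of its red line within 8 mm of the board's left edge (seen from above) and square to it within 0.12 rad (7 degrees); no bystander has moved by 20 mm or more (y of plate_line in the frame of board_edge between -0.008 and 0.008 m and angle between the y axis of drip_plate and the y axis of board_edge, either way round below 0.12 rad and angle between drip_plate's own z axis and vertical below 0.05 rad and z of plate_line in the frame of board_edge between 0.003 and 0.009 m and x of plate_line in the frame of board_edge between -0.17 and 0.1 m and linear speed of drip_plate below 0.01 m/s and distance of each of tin, dispenser, jar, scoop, peg from where it was at the start of the episode below 0.02 m); the robot touches nothing.
It fails at once if the drip plate is lifted (more than 10 mm off the board) or tipped (more than about 11 degrees) (z of plate_line in the frame of board_edge above 0.016 m or angle between drip_plate's own z axis and vertical above 0.2 rad).
It fails at once if the drip plate falls off the board (z of plate_line in the frame of board_edge below -0.015 m).
It fails at once if a bystander is moved by more than 20 mm (distance of any of tin, dispenser, jar, scoop, peg from where it was at the start of the episode above 0.02 m).
It also fails if it takes over 42 s, if anything falls off the work surface, if the arm or the gripper's body presses on something with over 40 N, if the wrist force passes 120 N, or if a joint passes its speed limit or range.

## Robot

A 6-joint arm with a two-finger parallel gripper is mounted at the origin on the work surface. World frame = base frame: x ahead of the robot, y to its left, z up, the work surface at z = 0. Lengths are in m, angles in rad, forces in N, time in s.
With the tool pointing down it reaches from about 0.4 to 0.825 m from the base axis. Payload 7 kg.
Tool frame: the origin (TCP) lies at the very end of the fingers, on their centre line; the grasp point (between the pads) lies 19 mm behind it; z points along the fingers, y is the direction in which the jaws open and shut (so a half turn about z gives the same grasp; the last joint's range is limited). The gripper opens to 88 mm and grips with 3 to 60 N. Pads are 19 mm wide; open, the fingers measure 130 mm over their backs; the gripper's body (78 mm by 193 mm) begins 47 mm behind the grasp point.
Start: joints at [1.506, 0.359, 0.012, 0, -1.224, -0.288], TCP at [0.233, 0.633, 0.227] pointing down, gripper open.
Joint ranges: [-3.07, 3.07], [-1.43, 2.12], [-1.02, 1.25], [-3.03, 1.67], [-3.05, -0], [-3.03, 3.03]. Speed limits (rad/s): [2.39, 2.39, 3.01, 3.14, 3.14, 3.14].

## Interface

Orientations are given as a unit quaternion [w, x, y, z].
In Python, from cell import manip gives the robot as it stands.
- The arm moves only by the tool move_arm, never from a script. Its argument "moves" is a list of rows, each an object with "delta_pos": the shift along the tool's x, y, z in cm, a list of three; "twist": the turn about the tool's z in degrees; "gripper": the opening, from -1 (shut) to 1 (fully open). In form: [{"delta_pos": [x, y, z], "twist": twist, "gripper": gripper}, ...]. A call has 1 to 10 rows; each row shifts and turns the commanded pose from where the row before left it, along the tool's axes as they then stand; what a row does not reach is not made up. A row lasts 1/10 s, in which the tool goes at most 50 mm and 8.59 degrees, less where a joint would pass 70% of its speed; a pose out of reach is approached as far as the arm can. A call with a gripper value outside its range is refused whole. The fingers move at their own pace and stop on an object; "squeeze" is the grip in N (left out, the last holds). Time passes only in rows, so rows that do not move let the fingers close. It gives the time, the measured TCP pose, the force and the opening at its end, in the units of the state.
- manip.state(): the state, without advancing time (a new reading comes with each control period).
- manip.get_image(name): name is "side" or "top"; returns a dict with "image" (384x512x3 uint8, blue, green, red), "K" (3x3 intrinsics, pixels), "k1" (the pictures are not rectified: a ray, as slopes to the right and down, at radius r is drawn at 1 + k1 r^2 times it, then the intrinsics apply), "world_to_cam" (4x4, takes a point from world to camera coordinates). Camera axes: x right, y up, looking along -z (the intrinsics and any distortion apply to the point x, -y, -z); pixel columns grow to the right and rows downward; lengths in m; the calibration is good to about 2 mm. A picture is of the moment at which its call begins. There is no depth.
- manip.finish_job(): hands the job in, once; it reports no verdict.
The state is a dict: "t": time; "joint_positions": joint angles; "qvel": joint speeds; "joint_efforts": joint torques, N m; "tool_pos": TCP position; "orientation": TCP orientation; "force": force on the tool from outside, world axes, zero at the start; "torque": the same for the moment, N m; "gripper_width": finger opening in m.
Only numpy, scipy, OpenCV 4.12 (cv2) and the standard library are available. Lean on these libraries where they do the work, as an engineer would, in place of code of your own. Each camera call takes 0.05 s, during which the arm holds its last target.

## Working session

There is one attempt and no reset: what is moved stays moved. The work goes in short steps, Python scripts to look and compute and a tool call to move; the robot and the scene stay as the last step left them, time stands still between calls to the robot, and variables do not carry over. Pictures are saved under pics/ and viewed, and the job is handed in when it is done.

Besides the shell and the picture viewer there is one more tool, called after "Emit:" as name(argument=value, ...) on one line, values as JSON. move_arm: Moves the arm, as the interface text tells. Its arguments: {"type":"object","properties":{"moves":{"type":"array","items":{"type":"object","properties":{"delta_pos":{"type":"array","items":{"type":"number"}},"twist":{"type":"number"},"gripper":{"type":"number"}}}},"squeeze":{"type":"number"}},"required":["moves"]}

```bash
mkdir -p pics
python3 - <<'E'
from cell import manip
import cv2,json,numpy as np,pickle
for n in("top","side"):
    d=manip.get_image(n); cv2.imwrite(f"pics/{n}0.png",d["image"]); pickle.dump(d,open(f"{n}0.pkl","wb"))
    print(n,d["K"],d["k1"],d["world_to_cam"])
print(manip.state())
E
```

```text
top [[377.74035699   0.         256.08082397]
 [  0.         377.74035699 189.49366411]
 [  0.           0.           1.        ]] -0.032436653626362985 [[ 0.03057344 -0.99952848 -0.0028421  -0.07711314]
 [ 0.98930722  0.02985487  0.14275826 -0.65039296]
 [-0.14260609 -0.00717632  0.98975351 -0.78568828]
 [ 0.          0.          0.          1.        ]]
side [[360.99201578   0.         251.90188093]
 [  0.         360.99201578 192.6549812 ]
 [  0.           0.           1.        ]] -0.08471145165569359 [[ 0.87575373 -0.48261735 -0.01165721 -0.58060906]
 [ 0.36318671  0.64274337  0.67451936 -0.23306775]
 [-0.31804215 -0.59494659  0.73816512 -0.62645987]
 [ 0.          0.          0.          1.        ]]
{'t': 0.1, 'joint_positions': array([ 1.50609815e+00,  3.59304578e-01,  1.11991844e-02, -3.01365912e-04,
       -1.22408307e+00, -2.88107670e-01]), 'qvel': array([ 0.00039851, -0.001461  ,  0.00059303,  0.00188779, -0.00053007,
       -0.00407401]), 'joint_efforts': array([-1.09176755e-03, -5.84167671e+01,  2.93749416e+01,  7.01537266e+00,
        1.00962451e-02, -4.99862654e-05]), 'tool_pos': array([0.23310835, 0.63303744, 0.22574577]), 'orientation': array([ 7.07524377e-04,  9.84472057e-01, -1.75539925e-01, -6.32051956e-05]), 'force': array([ 0.32417949,  0.26223424, -0.34683137]), 'torque': array([ 0.00370537,  0.02563518, -0.03243125]), 'gripper_width': 0.08790810492565365}
```

View pics/top0.png

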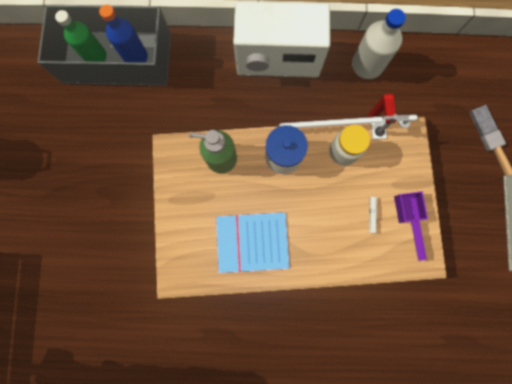

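View pics/side0.png

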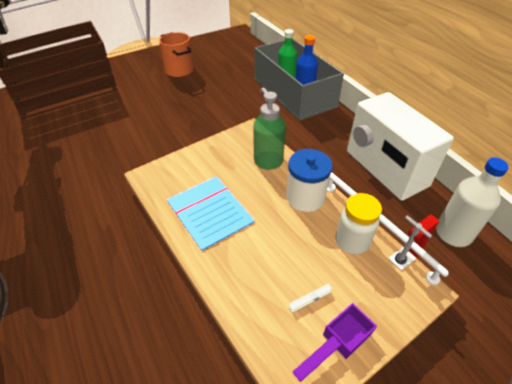

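Top view: the board's corners are at about (153,134), (157,298), (445,277) and (425,118). The plate is at about (217–288, 213–272), with its red line near column 238. The dispenser is at (218,150), the tin at (287,150), the peg at (374,215) and the scoop at (412,210). The side view agrees.

```bash
cat > h.py <<'E'
import cv2,numpy as np
def ray(d,uv):
    K=d["K"];k=d["k1"];uv=np.atleast_2d(uv).astype(float)
    p=np.c_[(uv[:,0]-K[0,2])/K[0,0],(uv[:,1]-K[1,2])/K[1,1]]
    q=p.copy()
    for _ in range(20): q=p/(1+k*(q**2).sum(1,keepdims=True))
    R=d["world_to_cam"][:3,:3];t=d["world_to_cam"][:3,3]
    v=np.c_[q[:,0],-q[:,1],-np.ones(len(q))]@R
    return -R.T@t,v
def onplane(d,uv,z):
    c,v=ray(d,uv); return c+v*((z-c[2])/v[:,2])[:,None]
def big(m):
    c,_=cv2.findContours(m.astype(np.uint8),cv2.RETR_EXTERNAL,cv2.CHAIN_APPROX_NONE)
    return max(c,key=cv2.contourArea)[:,0]
def rect(P):
    (c,s,a)=cv2.minAreaRect((P[:,:2]*1000).astype(np.float32)); return np.array(c)/1000,s,a,cv2.boxPoints((c,s,a))/1000
def plate(d):
    im=d["image"];hsv=cv2.cvtColor(im,cv2.COLOR_BGR2HSV)
    blue=cv2.inRange(hsv,(92,70,120),(112,255,255))
    blue[:, :]=cv2.morphologyEx(blue,cv2.MORPH_CLOSE,np.ones((7,7)))
    P=onplane(d,big(blue),.056)
    b,g,r=[im[...,i].astype(int) for i in range(3)]
    red=((r-g>40)&(b-g>-10)&(r>120)).astype(np.uint8)
    x,y,w,h=cv2.boundingRect(big(blue)); m=np.zeros_like(red); m[y-4:y+h+4,x-4:x+w+4]=1
    v,u=np.nonzero(red*m)
    L=onplane(d,np.c_[u,v],.056)
    l=cv2.fitLine((L[:,:2]*1000).astype(np.float32),cv2.DIST_HUBER,0,.01,.01).ravel()
    return P,rect(P),L,l
E
python3 - <<'E'
import pickle,numpy as np,cv2
from h import *
np.set_printoptions(precision=4,suppress=True)
for n in("top","side"):
    d=pickle.load(open(n+"0.pkl","rb"))
    P,R,L,l=plate(d)
    print(n,R[0],R[1],R[2]);print(R[3]);print("line",len(L),L.mean(0),l,'ang',np.degrees(np.arctan2(l[1],l[0])))
    im=d["image"];hsv=cv2.cvtColor(im,cv2.COLOR_BGR2HSV)
d=pickle.load(open("top0.pkl","rb"))
print(onplane(d,[(153,134),(157,298),(445,277),(425,118)],.05))
s=pickle.load(open("side0.pkl","rb"))
print(onplane(s,[(126,176),(254,121)],.05))
# left edge: zoom
im=d["image"]; cv2.imwrite("pics/zt.png",cv2.resize(im[120:310,140:300],None,fx=3.1,fy=3.1,interpolation=cv2.INTER_CUBIC))
E
```

```text
top [ 0.5379 -0.0523] (116.99519348144531, 146.83242797851562) 5.26203727722168
[[ 0.4729  0.0155]
 [ 0.4864 -0.1307]
 [ 0.6029 -0.12  ]
 [ 0.5894  0.0262]]
line 108 [ 0.535 -0.022  0.056] [  0.9958   0.0912 535.2645 -21.9649] ang 5.232651
side [ 0.5363 -0.0534] (117.94715881347656, 149.71673583984375) 5.279130458831787
[[ 0.4707  0.0157]
 [ 0.4845 -0.1334]
 [ 0.6019 -0.1225]
 [ 0.5881  0.0266]]
line 121 [ 0.5316 -0.0214  0.056 ] [  0.9959   0.0909 531.8366 -21.3386] ang 5.212783
[[ 0.7711  0.1784  0.05  ]
 [ 0.4135  0.1453  0.05  ]
 [ 0.4749 -0.4674  0.05  ]
 [ 0.8275 -0.4357  0.05  ]]
[[0.4149 0.1338 0.05  ]
 [0.7625 0.1681 0.05  ]]
```

View pics/zt.png

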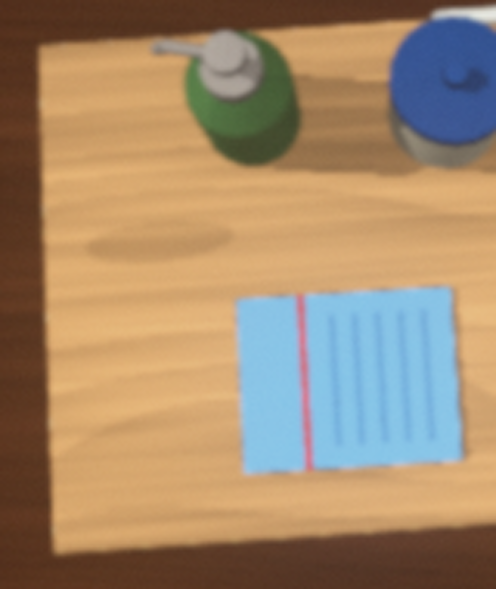

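```bash
cat >> h.py <<'E'
def edge(d,rows=None,seg=None,half=12):
    # brightness gradient crossings along normals of an approximate pixel segment
    g=cv2.GaussianBlur(d["image"][...,2],(0,0),1).astype(np.float32)
    a,b=np.array(seg,float); t=(b-a)/np.linalg.norm(b-a); n=np.array([-t[1],t[0]])
    s=np.arange(-half,half+.01,.25); out=[]
    for f in np.linspace(.05,.95,60):
        p=a+f*(b-a)+s[:,None]*n
        v=cv2.remap(g,p[:,0].astype(np.float32)[None],p[:,1].astype(np.float32)[None],cv2.INTER_LINEAR)[0]
        out.append(p[np.argmax(abs(np.gradient(v)))])
    W=onplane(d,np.array(out),.05)
    l=cv2.fitLine((W[:,:2]*1000).astype(np.float32),cv2.DIST_HUBER,0,.01,.01).ravel()
    r=(W[:,:2]*1000-l[2:])@np.array([-l[1],l[0]])
    return l,np.median(abs(r)),np.array(out)
E
python3 - <<'E'
import pickle,numpy as np,cv2
from h import *
np.set_printoptions(precision=4,suppress=True)
t=pickle.load(open("top0.pkl","rb"));s=pickle.load(open("side0.pkl","rb"))
for n,d,seg in(("top",t,[(153,134),(157,298)]),("side",s,[(126,176),(254,121)]),("tfront",t,[(157,298),(445,277)])):
    l,r,o=edge(d,seg=seg); print(n,l,r,np.degrees(np.arctan2(l[1],l[0])),o[::20].tolist(), 'y at x=.54', l[3]+(540-l[2])*l[1]/l[0])
# bystanders
im=t["image"];h=cv2.cvtColor(im,cv2.COLOR_BGR2HSV)
cv2.imwrite("pics/zs.png",cv2.resize(s["image"][100:270,110:370],None,fx=3,fy=3,interpolation=cv2.INTER_CUBIC))
for nm,uv,z in(("dispbase",(222,172),.05),("tinbase",(285,172),.05),("peg",[(377,197),(371,233)],.065),("disp top",(213,139),.223),("tin lid",(287,146),.161),("spout tip",(192,136),.21)): print(nm,onplane(t,uv,z))
E
```

```text
top [  0.9952   0.0981 586.8792 162.6536] 0.4915091094695285 5.630629 [[152.70014865467846, 142.21219149622735], [153.67056196506854, 192.25218554942575], [154.3910496027979, 242.29827535073787]] y at x=.54 158.0318
side [  0.9951   0.0989 580.8254 163.6942] 0.6414636825408928 5.6774774 [[130.91955466030208, 169.80459993670303], [169.87170576194933, 152.79524558220075], [208.92255321957646, 136.0155845652516]] y at x=.54 159.63553
tfront [   0.0978   -0.9952  443.2037 -155.6652] 0.2668273068737428 -84.38895 [[171.43636179654865, 297.44867606695306], [259.318949474484, 291.2912344394126], [347.21971805069364, 285.3831308453487]] y at x=.54 -1140.9141
dispbase [[0.6887 0.0191 0.05  ]]
tinbase [[ 0.6929 -0.12    0.05  ]]
peg [[ 0.6413 -0.3182  0.065 ]
 [ 0.5638 -0.3043  0.065 ]]
disp top [[0.7149 0.0203 0.223 ]]
tin lid [[ 0.7225 -0.1152  0.161 ]]
spout tip [[0.723  0.0602 0.21  ]]
```

View pics/zs.png

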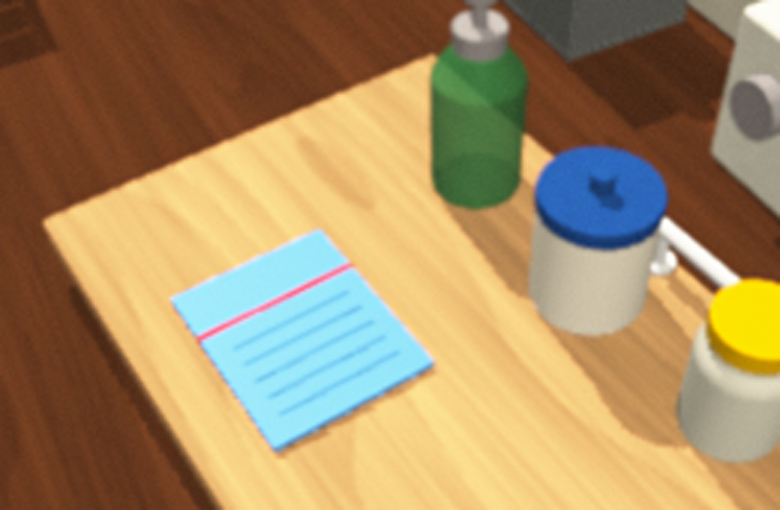

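Emit:
move_arm(moves=[{"twist": 8, "delta_pos": [0, 0, 0], "gripper": 0.14}, {"twist": 8, "delta_pos": [0, 0, 0], "gripper": 0.14}, {"twist": 8, "delta_pos": [0, 0, 0], "gripper": 0.14}, {"twist": 8, "delta_pos": [0, 0, 0], "gripper": 0.14}, {"twist": 8, "delta_pos": [0, 0, 0], "gripper": 0.14}, {"twist": 8, "delta_pos": [0, 0, 0], "gripper": 0.14}, {"twist": 8, "delta_pos": [0, 0, 0], "gripper": 0.14}, {"twist": 8, "delta_pos": [0, 0, 0], "gripper": 0.14}, {"twist": 0, "delta_pos": [0, 0, 0], "gripper": 0.14}, {"twist": 0, "delta_pos": [0, 0, 0], "gripper": 0.14}])

```text
t: 1.1
tool_pos: [0.2332, 0.6332, 0.2262]
orientation: [0.0, 0.743, -0.669, 0.0]
force: [0.3, -0.1, -1.2]
gripper_width: 0.0499
```

Emit:
move_arm(moves=[{"delta_pos": [4.1, -1.16, 0]}, {"delta_pos": [4.1, -1.16, 0]}, {"delta_pos": [4.1, -1.16, 0]}, {"delta_pos": [4.1, -1.16, 0]}, {"delta_pos": [4.1, -1.16, 0]}, {"delta_pos": [4.1, -1.16, 0]}, {"delta_pos": [4.1, -1.16, 0]}, {"delta_pos": [4.1, -1.16, 0]}, {"delta_pos": [4.1, -1.16, 0]}, {"delta_pos": [4.1, -1.16, 0]}])

```text
invalid input at $.moves[0]: expected keys delta_pos, twist, gripper
```

```bash
python3 -c "
from cell import manip
s=manip.state();print(s['tool_pos'],s['orientation'],s['joint_positions'],s['qvel'],s['gripper_width'])"
```

```text
[0.23317629 0.63324562 0.2261772 ] [ 2.87576716e-04  7.43269234e-01 -6.68992332e-01  1.54817730e-04] [ 1.50611359e+00  3.58944452e-01  1.15800937e-02 -1.20453849e-04
 -1.22407528e+00 -1.40098086e+00] [ 0.00074726 -0.00078173  0.00121919  0.00193497 -0.00067291  0.00489112] 0.04991101635796383
```

Emit:
move_arm(moves=[{"delta_pos": [4.1, -1.16, 0], "twist": 0, "gripper": 0.14}, {"delta_pos": [4.1, -1.16, 0], "twist": 0, "gripper": 0.14}, {"delta_pos": [4.1, -1.16, 0], "twist": 0, "gripper": 0.14}, {"delta_pos": [4.1, -1.16, 0], "twist": 0, "gripper": 0.14}, {"delta_pos": [4.1, -1.16, 0], "twist": 0, "gripper": 0.14}, {"delta_pos": [4.1, -1.16, 0], "twist": 0, "gripper": 0.14}, {"delta_pos": [4.1, -1.16, 0], "twist": 0, "gripper": 0.14}, {"delta_pos": [4.1, -1.16, 0], "twist": 0, "gripper": 0.14}, {"delta_pos": [4.1, -1.16, 0], "twist": 0, "gripper": 0.14}, {"delta_pos": [4.1, -1.16, 0], "twist": 0, "gripper": 0.14}])

```text
t: 2.1
tool_pos: [0.3902, 0.2356, 0.2269]
orientation: [-0.0, 0.743, -0.669, -0.0]
force: [1.5, 0.8, 0.0]
gripper_width: 0.05
```

Emit:
move_arm(moves=[{"delta_pos": [4.1, -1.16, 0], "twist": 0, "gripper": 0.14}, {"delta_pos": [4.1, -1.16, 0], "twist": 0, "gripper": 0.14}, {"delta_pos": [4.1, -1.16, 0], "twist": 0, "gripper": 0.14}, {"delta_pos": [4.1, -1.16, 0], "twist": 0, "gripper": 0.14}, {"delta_pos": [4.1, -1.16, 0], "twist": 0, "gripper": 0.14}, {"delta_pos": [4.1, -1.16, 0], "twist": 0, "gripper": 0.14}, {"delta_pos": [4.1, -1.16, 0], "twist": 0, "gripper": 0.14}, {"delta_pos": [4.1, -1.16, 0], "twist": 0, "gripper": 0.14}, {"delta_pos": [4.1, -1.16, 0], "twist": 0, "gripper": 0.14}, {"delta_pos": [4.1, -1.16, 0], "twist": 0, "gripper": 0.14}])

```text
t: 3.1
tool_pos: [0.5471, -0.1609, 0.2266]
orientation: [-0.0, 0.743, -0.669, 0.0]
force: [1.6, -0.2, 0.6]
gripper_width: 0.0495
```

Emit:
move_arm(moves=[{"delta_pos": [0, 0, 0], "twist": 0, "gripper": 0.14}, {"delta_pos": [0, 0, 0], "twist": 0, "gripper": 0.14}])

```text
t: 3.3
tool_pos: [0.5465, -0.1601, 0.2259]
orientation: [0.0, 0.742, -0.67, -0.0]
force: [-0.4, 0.5, 0.2]
gripper_width: 0.0497
```

```bash
python3 -c "
from cell import manip
import cv2
s=manip.state();print(s['tool_pos'],s['orientation'])
cv2.imwrite('pics/a.png',manip.get_image('top')['image']);cv2.imwrite('pics/b.png',manip.get_image('side')['image'])"
```

```text
[ 0.54649153 -0.16006654  0.2258757 ] [ 3.59726546e-04  7.42004138e-01 -6.70395027e-01 -4.86604532e-04]
```

View pics/a.png

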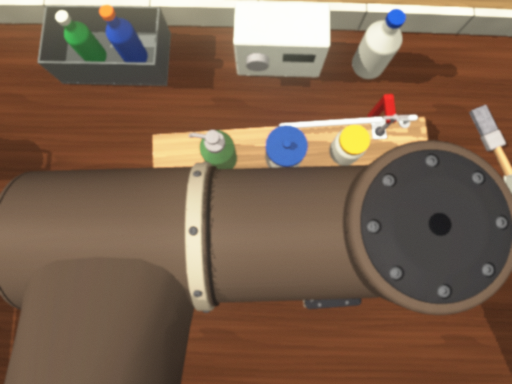

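View pics/b.png

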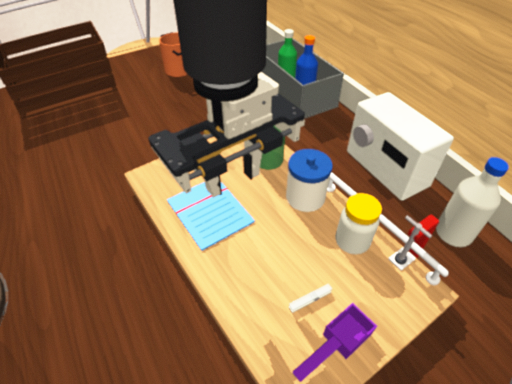

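The arm hides the plate in the top view. The side view shows the fingers well above the board, near (187,185) and (215,190), with the bystanders untouched. I'll lower behind the plain end.

Emit:
move_arm(moves=[{"delta_pos": [0, 0, 4], "twist": 0, "gripper": 0.14}, {"delta_pos": [0, 0, 4], "twist": 0, "gripper": 0.14}, {"delta_pos": [0, 0, 4], "twist": 0, "gripper": 0.14}, {"delta_pos": [0, 0, 2.5], "twist": 0, "gripper": 0.14}, {"delta_pos": [0, 0, 1], "twist": 0, "gripper": 0.14}, {"delta_pos": [0, 0, 0.5], "twist": 0, "gripper": 0.14}, {"delta_pos": [0, 0, 0.4], "twist": 0, "gripper": 0.14}, {"delta_pos": [0, 0, 0], "twist": 0, "gripper": 0.14}, {"delta_pos": [0, 0, 0], "twist": 0, "gripper": 0.14}])

```text
t: 4.3
tool_pos: [0.5475, -0.159, 0.0638]
orientation: [-0.001, 0.742, -0.67, 0.001]
force: [0.0, 0.4, 0.0]
gripper_width: 0.0499
```

```bash
python3 -c "
from cell import manip
import cv2
s=manip.state();print(s['tool_pos'],s['orientation'],s['force'])
im=manip.get_image('side')['image'];cv2.imwrite('pics/b2.png',cv2.resize(im[120:280,110:370],None,fx=3,fy=3))"
```

```text
[ 0.54748679 -0.15897188  0.06375331] [-6.39510344e-04  7.42026715e-01 -6.70369590e-01  7.47858184e-04] [0.01131503 0.42933484 0.02248136]
```

View pics/b2.png

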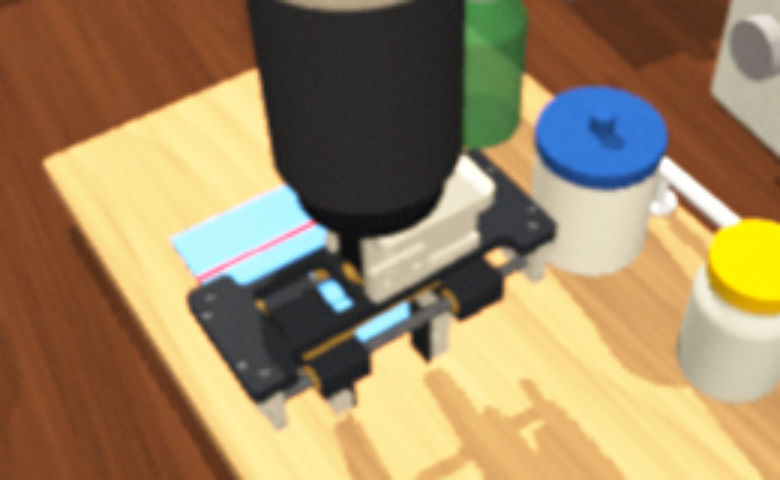

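The fingers are behind the plain end, and the tool is clear of the tin. I'll lower to about 3 mm above the board, then push 100 mm to start with. The plate's end is about 20 mm ahead of the fingers.

Emit:
move_arm(moves=[{"delta_pos": [0, 0, 0.5], "twist": 0, "gripper": 0.14}, {"delta_pos": [0, 0, 0.5], "twist": 0, "gripper": 0.14}, {"delta_pos": [0, 0, 0], "twist": 0, "gripper": 0.14}, {"delta_pos": [0, 0, 0], "twist": 0, "gripper": 0.14}])

```text
t: 4.75
tool_pos: [0.5465, -0.1591, 0.0523]
orientation: [0.0, 0.742, -0.671, -0.0]
force: [0.4, 0.7, 0.3]
gripper_width: 0.05
```

Emit:
move_arm(moves=[{"delta_pos": [-0.6, 0, 0], "twist": 0, "gripper": 0.14}, {"delta_pos": [-0.6, 0, 0], "twist": 0, "gripper": 0.14}, {"delta_pos": [-0.4, 0, 0], "twist": 0, "gripper": 0.14}, {"delta_pos": [-0.4, 0, 0], "twist": 0, "gripper": 0.14}, {"delta_pos": [-0.4, 0, 0], "twist": 0, "gripper": 0.14}, {"delta_pos": [-0.4, 0, 0], "twist": 0, "gripper": 0.14}, {"delta_pos": [-0.4, 0, 0], "twist": 0, "gripper": 0.14}, {"delta_pos": [-0.4, 0, 0], "twist": 0, "gripper": 0.14}, {"delta_pos": [-0.4, 0, 0], "twist": 0, "gripper": 0.14}, {"delta_pos": [0, 0, 0], "twist": 0, "gripper": 0.14}])

```text
t: 5.75
tool_pos: [0.5427, -0.1187, 0.0526]
orientation: [-0.0, 0.742, -0.67, -0.0]
force: [-0.5, -0.5, -0.7]
gripper_width: 0.0497
```

```bash
python3 -c "
from cell import manip
import cv2,pickle
s=manip.state();print(s['tool_pos'],s['orientation'],s['force'])
d=manip.get_image('side');pickle.dump(d,open('s3.pkl','wb'));im=d['image'];cv2.imwrite('pics/b3.png',cv2.resize(im[80:280,90:350],None,fx=3,fy=3))"
```

```text
[ 0.5426903  -0.11872502  0.05258669] [-9.65267464e-05  7.42000635e-01 -6.70399171e-01 -2.54068673e-05] [-0.53114348 -0.4574192  -0.65178511]
```

View pics/b3.png

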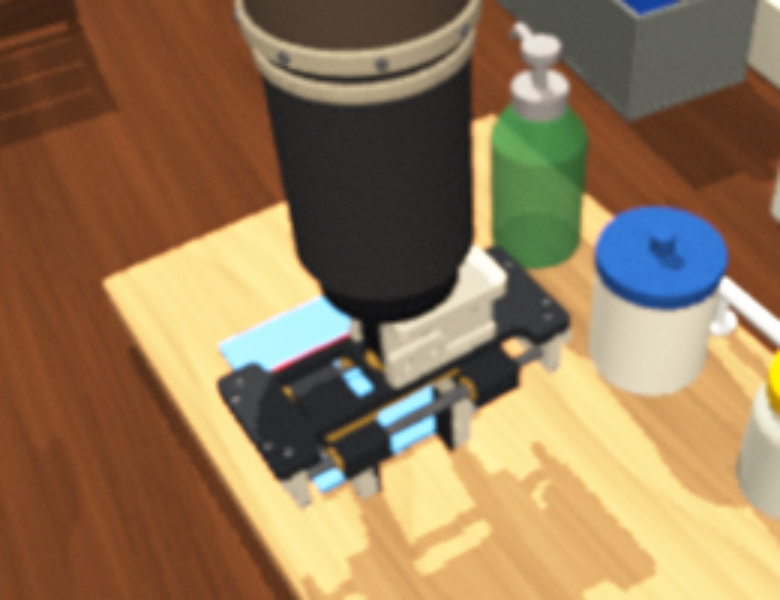

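Run:
```python
import pickle,numpy as np
from h import *
s=pickle.load(open('side0.pkl','rb'));d=pickle.load(open('s3.pkl','rb'))
for dd in(s,d):
    im=dd["image"];hsv=cv2.cvtColor(im,cv2.COLOR_BGR2HSV)
    b=cv2.inRange(hsv,(92,70,120),(112,255,255)); c=big(b); i=c[:,0].argmin(); print(c[i],onplane(dd,c[i],.056))
```

```text
[177 214] [[ 0.47574261 -0.03127535  0.056     ]]
[289 161] [[ 0.75420261 -0.01044353  0.056     ]]
```

Run:
```python
import pickle,numpy as np
from h import *
for f in('side0.pkl','s3.pkl'):
    dd=pickle.load(open(f,'rb'))
    im=dd["image"];hsv=cv2.cvtColor(im,cv2.COLOR_BGR2HSV)
    b=cv2.inRange(hsv,(88,60,140),(112,255,255)); b[:,:150]=0;b[:,250:]=0;b[:170]=0
    v,u=np.nonzero(b); i=u.argmin(); p=(u[i],v[u==u[i]].mean()); print(p,onplane(dd,p,.056))
```

```text
(np.int64(168), np.float64(200.0)) [[0.47275376 0.01307396 0.056     ]]
(np.int64(164), np.float64(196.0)) [[0.46921113 0.0278335  0.056     ]]
```

The marked corner has moved 15 mm along the board, so the plate is following. I'll continue to just short of the target.

Emit:
move_arm(moves=[{"delta_pos": [-0.7, 0, 0], "twist": 0, "gripper": 0.14}, {"delta_pos": [-0.7, 0, 0], "twist": 0, "gripper": 0.14}, {"delta_pos": [-0.7, 0, 0], "twist": 0, "gripper": 0.14}, {"delta_pos": [-0.7, 0, 0], "twist": 0, "gripper": 0.14}, {"delta_pos": [-0.7, 0, 0], "twist": 0, "gripper": 0.14}, {"delta_pos": [-0.7, 0, 0], "twist": 0, "gripper": 0.14}, {"delta_pos": [-0.7, 0, 0], "twist": 0, "gripper": 0.14}, {"delta_pos": [-0.7, 0, 0], "twist": 0, "gripper": 0.14}, {"delta_pos": [-0.7, 0, 0], "twist": 0, "gripper": 0.14}, {"delta_pos": [-0.7, 0, 0], "twist": 0, "gripper": 0.14}])

```text
t: 6.8
tool_pos: [0.5355, -0.049, 0.0526]
orientation: [0.0, 0.742, -0.671, -0.0]
force: [0.2, -0.9, -0.4]
gripper_width: 0.0502
```

```bash
python3 -c "
from cell import manip
import cv2,pickle
s=manip.state();print(s['tool_pos'],s['orientation'],s['force'])
d=manip.get_image('side');im=d['image'];cv2.imwrite('pics/b4.png',cv2.resize(im[60:260,90:350],None,fx=3,fy=3))"
```

```text
[ 0.53554411 -0.04900256  0.05255467] [ 9.42422339e-06  7.41889909e-01 -6.70521709e-01 -1.19134962e-05] [ 0.19091909 -0.8677674  -0.39234861]
```

View pics/b4.png

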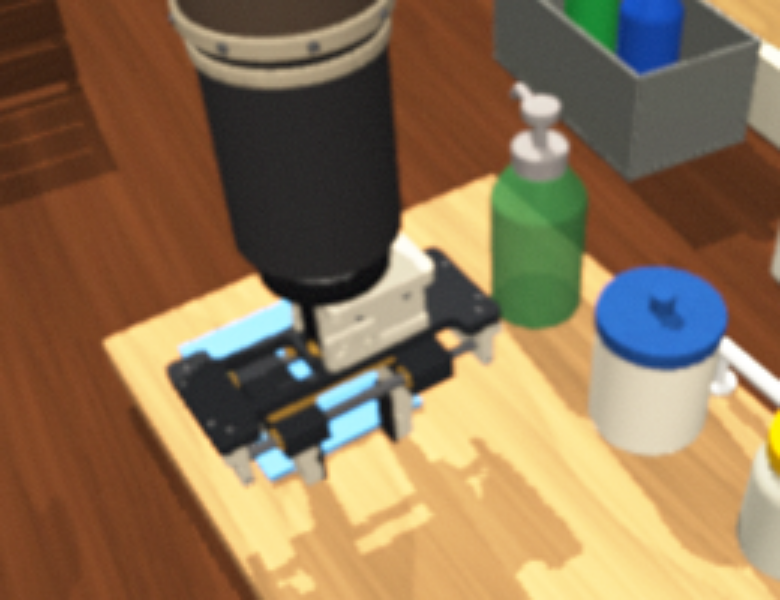

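The plate stays square against both fingers, with its marked end at about (180,350) in the crop. Next is another 84 mm, then a look.

Emit:
move_arm(moves=[{"delta_pos": [-0.9, 0, 0], "twist": 0, "gripper": 0.14}, {"delta_pos": [-0.9, 0, 0], "twist": 0, "gripper": 0.14}, {"delta_pos": [-0.9, 0, 0], "twist": 0, "gripper": 0.14}, {"delta_pos": [-0.9, 0, 0], "twist": 0, "gripper": 0.14}, {"delta_pos": [-0.9, 0, 0], "twist": 0, "gripper": 0.14}, {"delta_pos": [-0.9, 0, 0], "twist": 0, "gripper": 0.14}, {"delta_pos": [-0.9, 0, 0], "twist": 0, "gripper": 0.14}, {"delta_pos": [-0.9, 0, 0], "twist": 0, "gripper": 0.14}, {"delta_pos": [-0.7, 0, 0], "twist": 0, "gripper": 0.14}, {"delta_pos": [-0.5, 0, 0], "twist": 0, "gripper": 0.14}])

```text
t: 7.85
tool_pos: [0.5271, 0.0347, 0.0526]
orientation: [-0.0, 0.742, -0.67, 0.0]
force: [0.7, -1.6, 0.1]
gripper_width: 0.0497
```

Emit:
move_arm(moves=[{"delta_pos": [0, 0, 0], "twist": 0, "gripper": 0.14}, {"delta_pos": [0, 0, 0], "twist": 0, "gripper": 0.14}, {"delta_pos": [0, 0, 0], "twist": 0, "gripper": 0.14}])

```text
t: 8.15
tool_pos: [0.5272, 0.0339, 0.0526]
orientation: [-0.0, 0.742, -0.671, -0.0]
force: [0.2, -0.2, 0.4]
gripper_width: 0.0499
```

```bash
python3 -c "
from cell import manip
import cv2,pickle
s=manip.state();print(s['tool_pos'],s['orientation'],s['force'])
d=manip.get_image('side');pickle.dump(d,open('s5.pkl','wb'));im=d['image'];cv2.imwrite('pics/b5.png',cv2.resize(im[60:260,60:320],None,fx=3,fy=3))
cv2.imwrite('pics/t5.png',manip.get_image('top')['image'])"
```

```text
[0.52719431 0.03387335 0.05256224] [-5.21662858e-05  7.41817931e-01 -6.70601338e-01 -1.80148584e-05] [ 0.20278819 -0.24145215  0.36152123]
```

View pics/b5.png

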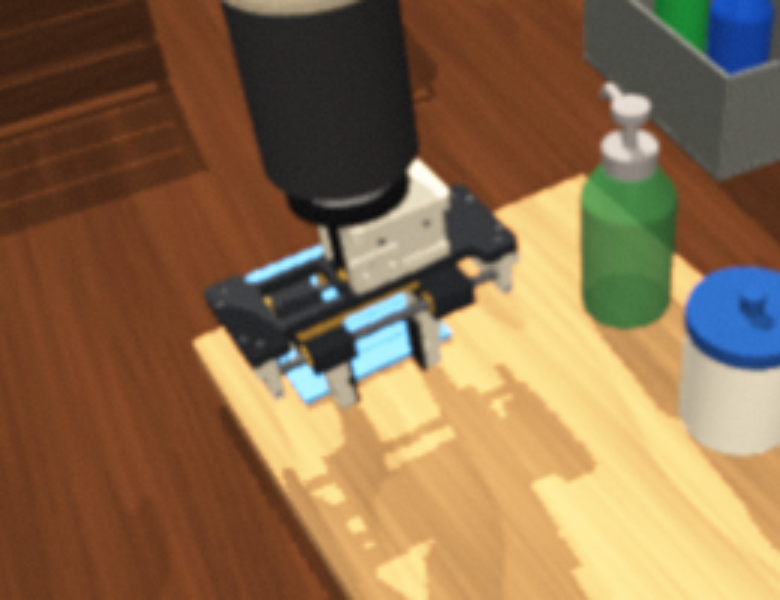

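View pics/t5.png

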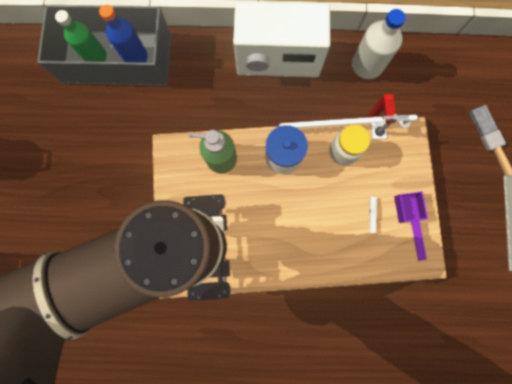

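The plate is still pushed squarely, and the bystanders look unmoved. The arm hides the line, so I'll back off, lift, and swing left clear of the plate to measure.

Emit:
move_arm(moves=[{"delta_pos": [1, 0, 0], "twist": 0, "gripper": 0.14}, {"delta_pos": [1, 0, 0], "twist": 0, "gripper": 0.14}, {"delta_pos": [0, 0, -3], "twist": 0, "gripper": 0.14}, {"delta_pos": [0, 0, -4], "twist": 0, "gripper": 0.14}, {"delta_pos": [0, 0, -4], "twist": 0, "gripper": 0.14}, {"delta_pos": [0, 0, -4], "twist": 0, "gripper": 0.14}, {"delta_pos": [-4, 0, 0], "twist": 0, "gripper": 0.14}, {"delta_pos": [-4, 0, 0], "twist": 0, "gripper": 0.14}, {"delta_pos": [-4, 0, 0], "twist": 0, "gripper": 0.14}, {"delta_pos": [-4, 0, 0], "twist": 0, "gripper": 0.14}])

```text
t: 9.25
tool_pos: [0.5129, 0.1737, 0.2028]
orientation: [-0.0, 0.742, -0.671, 0.0]
force: [0.8, 0.5, 0.6]
gripper_width: 0.0498
```

Emit:
move_arm(moves=[{"delta_pos": [-4, 0, 0], "twist": 0, "gripper": 0.14}, {"delta_pos": [-4, 0, 0], "twist": 0, "gripper": 0.14}, {"delta_pos": [-4, 0, 0], "twist": 0, "gripper": 0.14}, {"delta_pos": [-4, 0, 0], "twist": 0, "gripper": 0.14}, {"delta_pos": [-4, 0, 0], "twist": 0, "gripper": 0.14}, {"delta_pos": [-4, 0, 0], "twist": 0, "gripper": 0.14}, {"delta_pos": [-4, 0, 0], "twist": 0, "gripper": 0.14}, {"delta_pos": [-4, 0, 0], "twist": 0, "gripper": 0.14}, {"delta_pos": [0, 0, 0], "twist": 0, "gripper": 0.14}])

```text
t: 10.15
tool_pos: [0.4806, 0.4949, 0.2011]
orientation: [0.0, 0.743, -0.67, 0.0]
force: [0.1, -0.8, -0.3]
gripper_width: 0.0499
```

```bash
cat > look.py <<'E'
import sys,pickle,numpy as np,cv2
from cell import manip
from h import *
np.set_printoptions(precision=4,suppress=True)
k=sys.argv[1]; s=manip.state();print(s['t'],s['tool_pos'],s['orientation'])
E={"top":(np.array([.58688,.16265]),np.radians(5.63)),"side":(np.array([.58083,.16369]),np.radians(5.68))}
for n in("top","side"):
    d=manip.get_image(n);pickle.dump(d,open(n+k+".pkl","wb"));cv2.imwrite(f"pics/{n}{k}.png",d["image"])
    try:
        P,R,L,l=plate(d);e,a=E[n];ey=np.array([-np.sin(a),np.cos(a)])
        print(n,"rect",R[0],R[1],R[2],"line n",len(L),L.mean(0)[:2],"lineang",np.degrees(np.arctan2(l[1],l[0])),"line y vs edge mm",1000*(L.mean(0)[:2]-e)@ey,"centre+30 mm",1000*(R[0]-e)@ey+30)
    except Exception as x: print(n,x)
E
python3 look.py 6
```

```text
10.15 [0.4806 0.4949 0.2011] [ 0.0003  0.7427 -0.6697  0.0001]
top rect [0.5189 0.1199] (120.23443603515625, 150.49928283691406) 5.161722660064697 line n 108 [0.5155 0.1486] lineang 5.751531 line y vs edge mm -6.932741751495677 centre+30 mm -5.8835758235164946
side rect [0.5182 0.1179] (120.7872543334961, 153.40663146972656) 6.150600910186768 line n 78 [0.5139 0.1496] lineang 6.0399985 line y vs edge mm -7.415251348383336 centre+30 mm -9.366703976892758
```

View pics/top6.png

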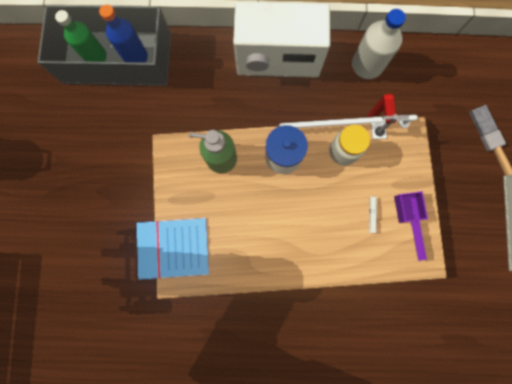

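View pics/side6.png

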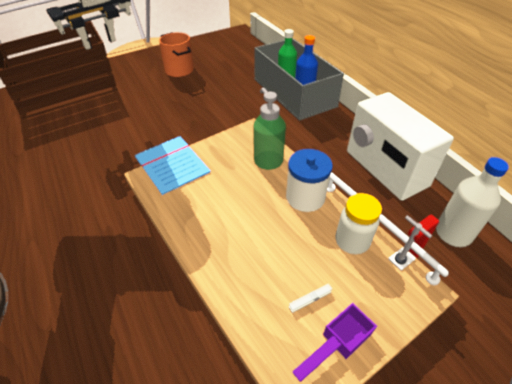

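The top view shows the plate at (137–208, 218–278), with the red line near column 158, just inside the board edge. Both views put the line 7 mm short and square within 0.5°. I'll return and give a slow final push.

Emit:
move_arm(moves=[{"delta_pos": [4, 0, 0], "twist": 0, "gripper": 0.14}, {"delta_pos": [4, 0, 0], "twist": 0, "gripper": 0.14}, {"delta_pos": [4, 0, 0], "twist": 0, "gripper": 0.14}, {"delta_pos": [4, 0, 0], "twist": 0, "gripper": 0.14}, {"delta_pos": [4, 0, 0], "twist": 0, "gripper": 0.14}, {"delta_pos": [4, 0, 0], "twist": 0, "gripper": 0.14}, {"delta_pos": [4, 0, 0], "twist": 0, "gripper": 0.14}, {"delta_pos": [4, 0, 0], "twist": 0, "gripper": 0.14}, {"delta_pos": [4, 0, 0], "twist": 0, "gripper": 0.14}, {"delta_pos": [4, 0, 0], "twist": 0, "gripper": 0.14}])

```text
t: 11.25
tool_pos: [0.5205, 0.0905, 0.2031]
orientation: [-0.0, 0.741, -0.671, 0.0]
force: [0.6, -0.9, 0.4]
gripper_width: 0.0504
```

Emit:
move_arm(moves=[{"delta_pos": [4, 0, 0], "twist": 0, "gripper": 0.14}, {"delta_pos": [4, 0, 0], "twist": 0, "gripper": 0.14}, {"delta_pos": [0, 0, 0], "twist": 0, "gripper": 0.14}, {"delta_pos": [0, 0, 0], "twist": 0, "gripper": 0.14}])

```text
t: 11.65
tool_pos: [0.5286, 0.0119, 0.2028]
orientation: [-0.0, 0.741, -0.672, 0.0]
force: [0.6, -0.8, -0.9]
gripper_width: 0.0499
```

Emit:
move_arm(moves=[{"delta_pos": [0, 0, 4], "twist": 0, "gripper": 0.14}, {"delta_pos": [0, 0, 4], "twist": 0, "gripper": 0.14}, {"delta_pos": [0, 0, 4], "twist": 0, "gripper": 0.14}, {"delta_pos": [0, 0, 2], "twist": 0, "gripper": 0.14}, {"delta_pos": [0, 0, 0.5], "twist": 0, "gripper": 0.14}, {"delta_pos": [0, 0, 0.5], "twist": 0, "gripper": 0.14}, {"delta_pos": [0, 0, 0], "twist": 0, "gripper": 0.14}, {"delta_pos": [0, 0, 0], "twist": 0, "gripper": 0.14}])

```text
t: 12.45
tool_pos: [0.53, 0.0145, 0.0538]
orientation: [-0.001, 0.742, -0.67, 0.001]
force: [0.0, -0.2, -0.5]
gripper_width: 0.0496
```

Emit:
move_arm(moves=[{"delta_pos": [-0.5, 0, 0], "twist": 0, "gripper": 0.14}, {"delta_pos": [-0.5, 0, 0], "twist": 0, "gripper": 0.14}, {"delta_pos": [-0.4, 0, 0], "twist": 0, "gripper": 0.14}, {"delta_pos": [-0.3, 0, 0], "twist": 0, "gripper": 0.14}, {"delta_pos": [-0.3, 0, 0], "twist": 0, "gripper": 0.14}, {"delta_pos": [-0.2, 0, 0], "twist": 0, "gripper": 0.14}, {"delta_pos": [-0.2, 0, 0], "twist": 0, "gripper": 0.14}, {"delta_pos": [-0.2, 0, 0], "twist": 0, "gripper": 0.14}, {"delta_pos": [-0.1, 0, 0], "twist": 0, "gripper": 0.14}, {"delta_pos": [-0.1, 0, 0], "twist": 0, "gripper": 0.14}])

```text
t: 13.45
tool_pos: [0.5263, 0.0419, 0.0526]
orientation: [0.0, 0.742, -0.671, 0.0]
force: [-0.5, -1.1, 0.1]
gripper_width: 0.05
```

Emit:
move_arm(moves=[{"delta_pos": [0, 0, 0], "twist": 0, "gripper": 0.14}, {"delta_pos": [0, 0, 0], "twist": 0, "gripper": 0.14}, {"delta_pos": [1, 0, 0], "twist": 0, "gripper": 0.14}, {"delta_pos": [1, 0, 0], "twist": 0, "gripper": 0.14}, {"delta_pos": [0, 0, -3], "twist": 0, "gripper": 0.14}, {"delta_pos": [0, 0, -4], "twist": 0, "gripper": 0.14}, {"delta_pos": [0, 0, -4], "twist": 0, "gripper": 0.14}, {"delta_pos": [0, 0, -4], "twist": 0, "gripper": 0.14}, {"delta_pos": [-4, 0, 0], "twist": 0, "gripper": 0.14}, {"delta_pos": [-4, 0, 0], "twist": 0, "gripper": 0.14}])

```text
t: 14.45
tool_pos: [0.521, 0.1013, 0.2043]
orientation: [-0.002, 0.741, -0.672, 0.0]
force: [1.5, 0.6, -0.4]
gripper_width: 0.0498
```

Emit:
move_arm(moves=[{"delta_pos": [-4, 0, 0], "twist": 0, "gripper": 0.14}, {"delta_pos": [-4, 0, 0], "twist": 0, "gripper": 0.14}, {"delta_pos": [-4, 0, 0], "twist": 0, "gripper": 0.14}, {"delta_pos": [-4, 0, 0], "twist": 0, "gripper": 0.14}, {"delta_pos": [-4, 0, 0], "twist": 0, "gripper": 0.14}, {"delta_pos": [-4, 0, 0], "twist": 0, "gripper": 0.14}, {"delta_pos": [-4, 0, 0], "twist": 0, "gripper": 0.14}, {"delta_pos": [-4, 0, 0], "twist": 0, "gripper": 0.14}, {"delta_pos": [-4, 0, 0], "twist": 0, "gripper": 0.14}, {"delta_pos": [-4, 0, 0], "twist": 0, "gripper": 0.14}])

```text
t: 15.45
tool_pos: [0.4803, 0.5004, 0.2023]
orientation: [0.0, 0.742, -0.671, -0.0]
force: [0.5, -0.1, 0.7]
gripper_width: 0.0497
```

Emit:
move_arm(moves=[{"delta_pos": [0, 0, 0], "twist": 0, "gripper": 0.14}, {"delta_pos": [0, 0, 0], "twist": 0, "gripper": 0.14}, {"delta_pos": [0, 0, 0], "twist": 0, "gripper": 0.14}])

```text
t: 15.75
tool_pos: [0.4804, 0.4985, 0.2023]
orientation: [0.0, 0.742, -0.671, 0.0]
force: [-0.0, -1.5, -0.3]
gripper_width: 0.0503
```

```bash
python3 look.py 7
python3 - <<'E'
import cv2,numpy as np
a=cv2.imread("pics/top7.png");b=cv2.imread("pics/side7.png")
cv2.imwrite("pics/z7.png",np.hstack([cv2.resize(a[200:300,110:230],(480,400)),cv2.resize(b[120:200,120:216],(320,400))]))
E
```

```text
15.75 [0.4804 0.4985 0.2023] [ 0.0003  0.7417 -0.6708  0.0001]
top rect [0.519  0.1264] (120.80776977539062, 150.44778442382812) 5.7486042976379395 line n 110 [0.5151 0.1554] lineang 5.7856593 line y vs edge mm -0.13270228889453456 centre+30 mm 0.5350701478131299
side rect [0.5177 0.1246] (121.34671783447266, 153.6432647705078) 6.114406585693359 line n 79 [0.5122 0.156 ] lineang 5.834112 line y vs edge mm -0.836964799365622 centre+30 mm -2.6047239825047157
```

View pics/z7.png

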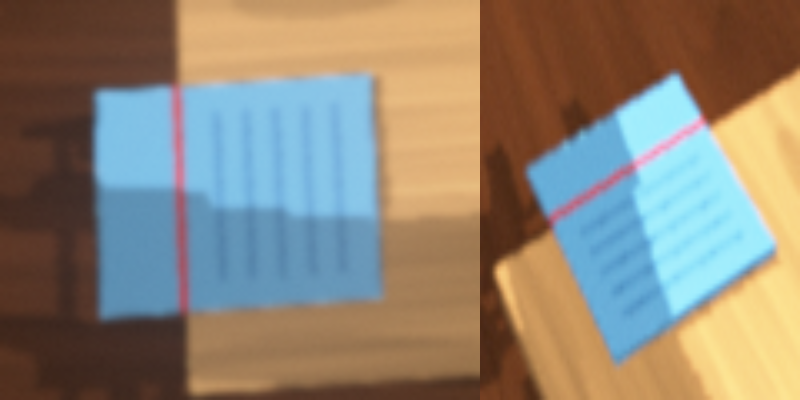

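View pics/top7.png

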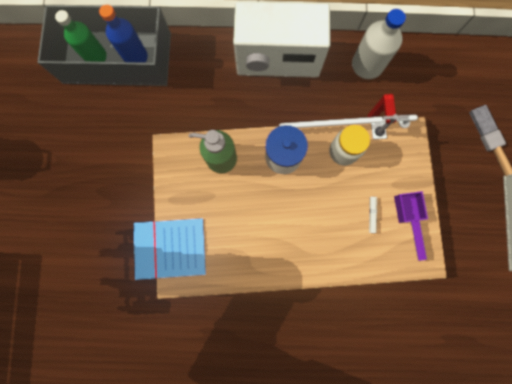

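The red line now lies on the board edge in both views: -0.1 mm in the top view and -0.8 mm in the side view. It is square within about 0.2°. The bystanders are at the same pixels as at the start, and the arm is clear.

```bash
python3 -c "
from cell import manip
print(manip.finish_job())"
```

```text
the job is handed in; nothing more can be done
None
```

I pushed the drip plate along the board until its red line lay over the left edge, then handed the job in after about 16 s of the 42 s allowed. The hand-in gives no verdict. I pushed only on the plain end, with both fingertips. The first push stopped about 7 mm short, so I measured again and finished with a slow second push.

**Line position:** the last check put the line 0.1 mm short of the edge in the top view and 0.8 mm short in the side view. The limit is 8 mm. Working from the plate's outline instead gave +0.5 mm and -2.6 mm, a disagreement of about 3 mm that is still well inside the limit.

**Angle:** the line is within about 0.2° of parallel to the edge in both views (limit 7°). The outline in the side view read about 0.4° off.

**Other things:** in the final top view the bystanders are where they started, judged by eye rather than measured. The plate looks flat, and the arm is well clear. I saw no sign of the plate moving, but I took no second picture to confirm it was still.

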